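Open the locked centrifuge with its release key

TASK

The power is off and the centrifuge's lid is locked. Take the red-handled release key out of its stand, put its rod down through the brush-covered slot in the centrifuge's front deck, feel along the hidden floor of the slot for the release hole, and push the rod down the hole until the lid springs open. Then put the key back upright in its stand, fully home; do not knock over or push away the timer, the crucible and the small beaker.

Things in the scene. Friction and masses are not known exactly. Their poses are not given: they have to be found in the camera images.
- centrifuge: White bench centrifuge, 310 (x) x 220 (y) x 110 mm, fixed to the bench; grey lid with a dark dome at the back, front deck with the black-rimmed slot. Origin at the centre of its underside; x points from deck to lid, z up. The lid's front edge is 85 mm behind the slot's middle line (+x) and swings up and back, away from the slot.
- slot (a point): Centre of the slot's mouth, on the top of its black rim (3 mm above the deck). x points to the lid, y runs along the slot, z up. The slot is 90 mm long (y), 14 mm wide (x), with plain upright walls. A soft black brush hides its inside and gives way without resistance.
- slot_floor (a point): Middle of the slot's hidden hard floor, 28 mm below point slot, same axes. The floor is level and smooth all along but for one release hole, 14 mm long in y and as wide as the slot; the hole's centre lies somewhere between y = -28 and +28 mm from here, and only feeling tells where. The sprung plunger lies 14 mm down the hole.
- plunger (a joint): How far the sprung plunger in the release hole is pressed (m), 0 to 0.011. Unpressed, its top is 14 mm below the slot's floor; about 3 N starts it, 8 N brings it to its stop, and it comes back when let go. The latch lets the lid go at about 0.005; press to the stop to be sure.
- lid_edge (a point): Middle of the front edge of the centrifuge's lid, 85 mm behind the slot's middle line (+x) and 8 mm above the slot's mouth while the lid is closed and locked. The lid is hinged at the back, 186 mm behind this edge; once the latch is freed it springs open by itself within about two seconds, lifts this edge by about 170 mm, and stays up.
- key_grip (a point): Centre of the key's red handle, 16 x 16 mm with flat sides along its x and y, 44 mm tall. z up along the key. 22 to 26 mm below this point is a steel flange 28 mm across; below it a straight steel rod, 8 mm thick and 78 mm long, whose round tip is 104 mm below this point. About 80 g. It starts upright in its stand, flange on the stand's top edge.
- key_tip (a point): The very tip of the key's rod, on its axis. z points up along the key.
- stand_top (a point): Centre of the top edge of the key stand, a fixed upright aluminium tube 86 mm high and 28 mm across on a round foot 54 mm across; bore 16 mm wide, 80 mm deep. z up. With the key home, its handle's centre is 26 mm above this point.
- timer: Grey bench timer, 66 x 66 x 20 mm, lying on the bench; a bystander. Origin at the centre of its underside.
- crucible: Small white porcelain crucible, 44 mm across, 36 mm high, standing on the bench; a bystander. Origin at the centre of its underside, z up.
- beaker_50: Small empty glass beaker, 48 mm across, 58 mm high, standing on the bench; a bystander. Origin at the centre of its underside, z up.
Not all that is in view belongs to the job. What is shaped like the part that bears stand_top but green or pink is not meant.

How it is judged:
By the outcome, as a careful person would: the job done as asked, in the order asked, and still so for the second after the job is handed in, with the robot touching nothing.
It also fails if it takes over 58 s, if anything falls off the work surface, if the arm or the gripper's body presses on something with over 40 N, if the wrist force passes 120 N, or if a joint passes its speed limit or range.

ROBOT

A 6-joint arm with a two-finger parallel gripper is mounted at the origin on a cart in front of the work surface, level with it; the furniture and walls round the work are solid. World frame = base frame: x ahead of the robot, y to its left, z up, the work surface at z = 0. Lengths are in m, angles in rad, forces in N, time in s.
With the tool pointing down it reaches from about 0.425 to 0.95 m from the base axis. Payload 3.5 kg.
Tool frame: the origin (TCP) lies between the finger pads; the fingertips stand 14 mm ahead of it and the grasp point (between the pads) lies 5 mm behind it; z points along the fingers, y is the direction in which the jaws open and shut (so a half turn about z gives the same grasp; the last joint's range is limited). The gripper opens to 85 mm and grips with 20 to 120 N. Pads are 22 mm wide; open, the fingers measure 114 mm over their backs; the gripper's body (76 mm by 85 mm) begins 54 mm behind the grasp point. The pads swing forward as they close: fully open they stand 13 mm farther back than shut.
Start: joints at [1.022, 0.286, 1.577, -0, 1.279, -0.15], TCP at [0.262, 0.622, 0.245] pointing down, gripper open.
Joint ranges: [-2.77, 2.77], [-0.9, 2.22], [0.21, 2.48], [-1.53, 4.67], [0.24, 2.81], [-2.84, 2.84]. Speed limits (rad/s): [2.79, 2.79, 3.14, 3.14, 3.14, 3.14].

INTERFACE

Orientations are given as a unit quaternion [x, y, z, w].
In Python, from plant import ctrl gives the robot as it stands. The module is installed in compiled form; this text tells all that it offers.
- The arm moves only by the tool servo_tool, never from a script. Its argument "increments" is text: rows parted by semicolons, each of 7 numbers parted by spaces: the turn, a rotation vector about the tool's x, y, z in rad, then the shift along the tool's x, y, z in cm, then the finger opening in cm, from 0 to 8.54. In form: ax ay az dx dy dz claw; .... A call has 1 to 10 rows; each row is the pose to reach, as a shift and turn from the pose commanded when the call began, along the tool's axes at that moment; what a row does not reach only later rows make up. A row lasts 1/12 s, in which the tool goes at most 41.7 mm and 7.16 degrees, less where a joint would pass 70% of its speed; a pose out of reach is approached as far as the arm can. A call with a gripper value outside its range is refused whole. The fingers move at their own pace and stop on an object; "grip_force" is the grip in N (left out, the last holds). Time passes only in rows, so rows that repeat a pose let the fingers close. It gives the time, the measured TCP pose, the force and the opening at its end, in the units of the state.
- ctrl.get_state(): the state, without advancing time (a new reading comes with each control period).
- ctrl.read_camera(name): name is "scene" or "side" or "wrist"; returns (picture, depth): 400x640x3 uint8, red, green, blue; 400x640 float32, m along the optical axis (not along the pixel's ray), 0 where there is no reading.
- ctrl.camera_info(name): a dict with "camera_matrix" (3x3 intrinsics, pixels), "world_to_cam" (4x4, takes a point from world to camera coordinates). Camera axes: x right, y down, z forward; pixel columns grow to the right and rows downward; lengths in m; the calibration is good to about 2 mm. A picture is of the moment at which its call begins: read the wrist's pose just before it. camera_info takes no time and is no camera call; for the wrist camera it gives the pose at the moment of the call.
- ctrl.sign_off(): hands the job in, once; it reports no verdict.
The state is a dict: "time": time; "qpos": joint angles; "dq": joint speeds; "joint_efforts": joint torques, N m; "eef_pos": TCP position; "tcp_rot": TCP orientation; "contact_force": force on the tool from outside, world axes, zero at the start; "wrist_torque": the same for the moment, N m; "opening": opening from 0.0 (shut) to 1.0 (fully open).
Only numpy, scipy, OpenCV 4.12 (cv2) and the standard library are available. Lean on these libraries where they do the work, as an engineer would, in place of code of your own. Each camera call takes 0.05 s, during which the arm holds its last target.

## Working session

There is one attempt and no reset: what is moved stays moved. The work goes in short steps, Python scripts to look and compute and a tool call to move; the robot and the scene stay as the last step left them, time stands still between calls to the robot, and variables do not carry over. Pictures are saved under pics/ and viewed, and the job is handed in when it is done.

Besides the shell and the picture viewer there is one more tool, called after "Request:" as a command line: name --argument value ..., lists and objects as JSON in quotes. servo_tool: Moves the arm, as the interface text tells. Its arguments: {"type":"object","properties":{"increments":{"type":"string"},"grip_force":{"type":"number"}},"required":["increments"]}

```bash
mkdir -p pics; cat > h.py <<'E'
import numpy as np,cv2
from plant import ctrl
from scipy.spatial.transform import Rotation as R
def snap(n,f):
    info=ctrl.camera_info(n); p,d=ctrl.read_camera(n)
    cv2.imwrite(f'pics/{f}.png',p[:,:,::-1]); np.savez(f'pics/{f}.npz',p=p,d=d,K=info['camera_matrix'],T=info['world_to_cam'])
    return p,d,np.array(info['camera_matrix']),np.array(info['world_to_cam'])
def load(f):
    z=np.load(f'pics/{f}.npz'); return z['p'],z['d'],z['K'],z['T']
def ray(K,T,u,v):
    Rm=T[:3,:3];o=-Rm.T@T[:3,3]; d=Rm.T@np.linalg.inv(K)@np.array([u,v,1.]);return o,d
def onz(K,T,u,v,z):
    o,d=ray(K,T,u,v);return o+d*(z-o[2])/d[2]
def pts(d,K,T):
    v,u=np.mgrid[:d.shape[0],:d.shape[1]]
    P=np.stack([(u-K[0,2])/K[0,0]*d,(v-K[1,2])/K[1,1]*d,d],-1)
    return (P-T[:3,3])@T[:3,:3]
def proj(K,T,X):
    c=T[:3,:3]@np.array(X)+T[:3,3];q=K@c;return q[:2]/q[2]
E
python3 - <<'E'
from h import *
s=ctrl.get_state();print({k:np.round(v,3) for k,v in s.items()})
print(R.from_quat(s['tcp_rot']).as_matrix().round(3))
for n in['scene','side','wrist']:
    p,d,K,T=snap(n,n+'0');print(n,K.round(1).tolist(),(-T[:3,:3].T@T[:3,3]).round(3),T[2,:3].round(2))
E
```

```text
{'time': np.float64(0.0), 'qpos': array([ 1.022,  0.287,  1.578, -0.   ,  1.279, -0.15 ]), 'dq': array([ 0.   , -0.001,  0.   , -0.   ,  0.001, -0.   ]), 'joint_efforts': array([ 2.0000e-03, -4.0597e+01, -2.9264e+01, -0.0000e+00,  6.0000e-03,
        0.0000e+00]), 'eef_pos': array([0.262, 0.622, 0.244]), 'tcp_rot': array([ 0.198,  0.98 , -0.001, -0.   ]), 'contact_force': array([ 0.757,  0.228, -0.148]), 'wrist_torque': array([-0.034, -0.012,  0.027]), 'opening': np.float64(1.001)}
[[-0.922  0.388 -0.001]
 [ 0.388  0.922 -0.002]
 [ 0.    -0.002 -1.   ]]
scene [[379.2, 0.0, 312.4], [0.0, 379.2, 201.2], [0.0, 0.0, 1.0]] [-0.012 -0.452  0.717] [ 0.65  0.42 -0.63]
side [[440.0, 0.0, 317.6], [0.0, 440.0, 206.0], [0.0, 0.0, 1.0]] [ 0.62  -0.962  0.93 ] [-0.04  0.74 -0.67]
wrist [[288.0, 0.0, 319.1], [0.0, 288.0, 205.1], [0.0, 0.0, 1.0]] [0.201 0.647 0.373] [ 0.24 -0.1  -0.96]
```

View pics/scene0.png

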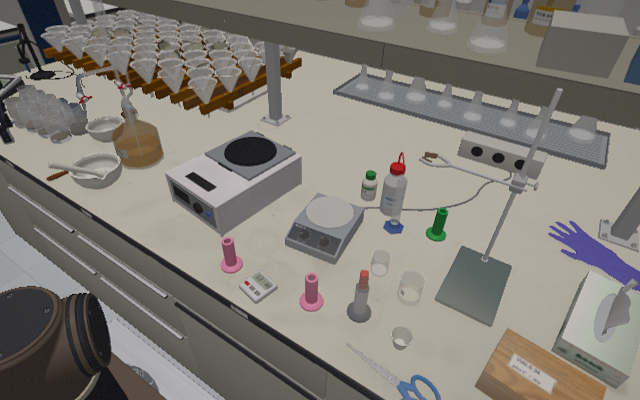

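View pics/side0.png

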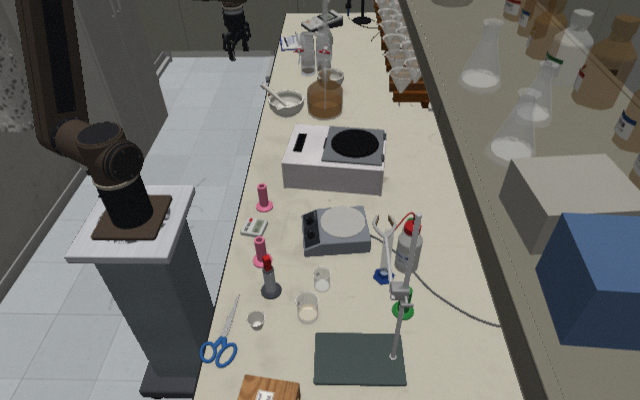

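View pics/wrist0.png

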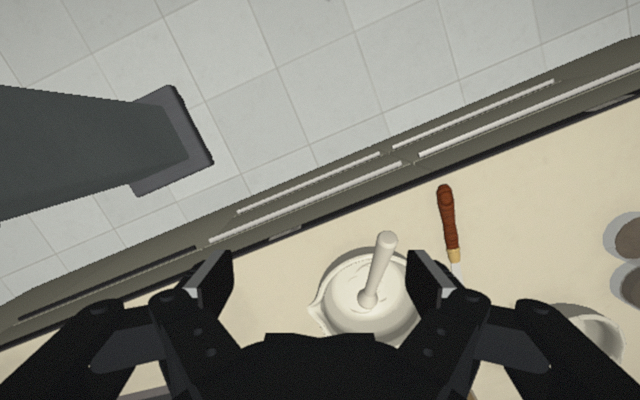

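The red-handled key stands in the grey tube at scene (362,295) and side (268,275). The pink tubes at (230,255) and (311,292) and the green one at (438,225) are decoys. The centrifuge is at (235,180), with its slot around (201,181), the timer at (258,286) and the crucible at (401,338). The beakers are at (380,262) and (411,287). I'll confirm with crops.

```bash
python3 - <<'E'
from h import *
p=load('scene0')[0];q=load('side0')[0]
a=cv2.resize(p[255:355,290:440],(600,400),interpolation=cv2.INTER_CUBIC)
cv2.imwrite('pics/c1.png',a[:,:,::-1])
a=cv2.resize(p[125:245,160:310],(750,600),interpolation=cv2.INTER_CUBIC)
cv2.imwrite('pics/c2.png',a[:,:,::-1])
a=cv2.resize(q[110:340,200:400],(522,600),interpolation=cv2.INTER_CUBIC)
cv2.imwrite('pics/c3.png',a[:,:,::-1])
for f in['scene0','side0']:
    p,d,K,T=load(f);P=pts(d,K,T);h=cv2.cvtColor(p,cv2.COLOR_RGB2HSV)
    red=((h[...,0]<8)|(h[...,0]>172))&(h[...,1]>130)&(h[...,2]>60)
    n,l,st,c=cv2.connectedComponentsWithStats(red.astype(np.uint8))
    for i in range(1,n):
        if st[i,4]>15: print(f,c[i].round(1),st[i],np.median(P[l==i],0).round(3))
E
```

```text
scene0 [81.6 99.7] [79 96  7  8 20] [0.474 0.655 0.246]
scene0 [397.7 166.8] [390 152  16  23 186] [ 0.8   -0.186  0.156]
scene0 [364.1 273.2] [361 271   7   6  37] [ 0.455 -0.271  0.133]
side0 [408.3 225.3] [396 213  19  23 137] [ 0.804 -0.19   0.157]
side0 [266.4 261.7] [262 254   9  17 116] [ 0.458 -0.277  0.119]
```

View pics/c1.png

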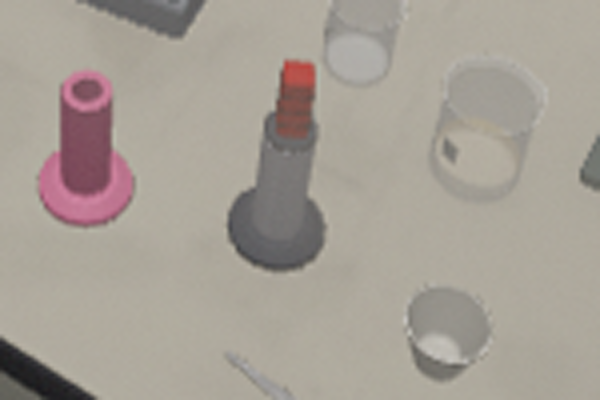

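View pics/c2.png

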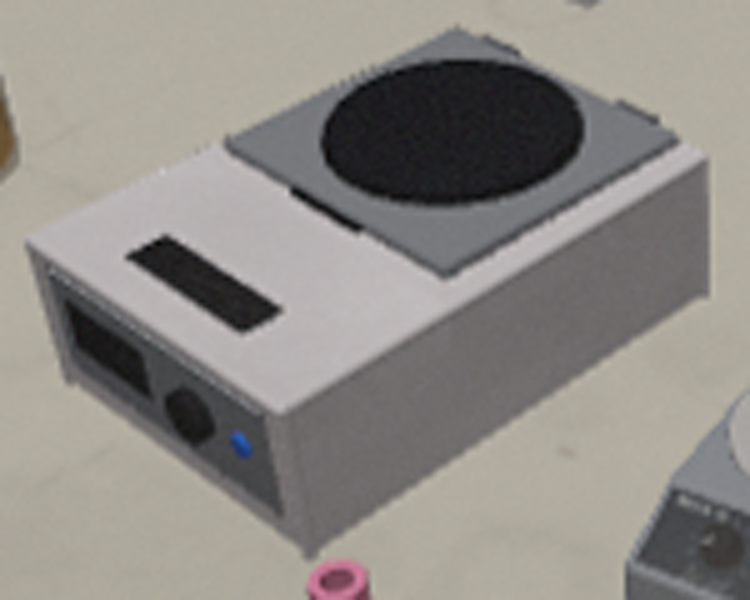

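View pics/c3.png

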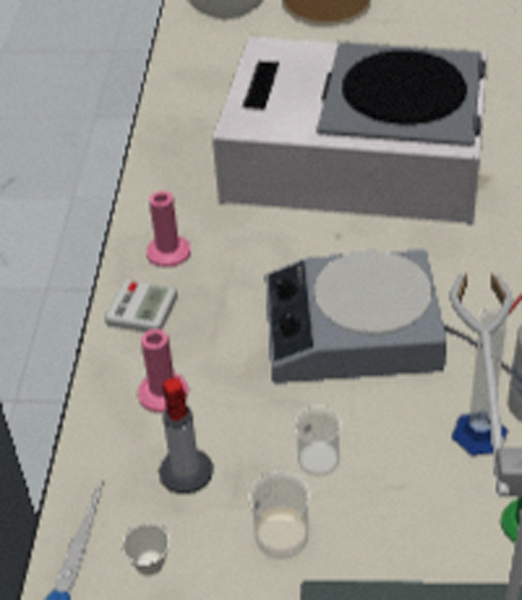

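```bash
python3 - <<'E'
from h import *
for f,roi in[('scene0',(165,150,225,200)),('side0',(285,125,320,165))]:
    p,d,K,T=load(f);P=pts(d,K,T);g=p.max(2)
    m=np.zeros(g.shape,np.uint8);x0,y0,x1,y1=roi;m[y0:y1,x0:x1]=(g[y0:y1,x0:x1]<75)
    n,l,st,c=cv2.connectedComponentsWithStats(m)
    for i in range(1,n):
        if st[i,4]<60: continue
        z=np.median(P[l==i][:,2])
        if z<.1: continue
        # deck height around
        k=cv2.dilate((l==i).astype(np.uint8),np.ones((9,9)))&~cv2.dilate((l==i).astype(np.uint8),np.ones((5,5)))
        zd=np.median(P[k>0][:,2])
        v,u=np.where(l==i)
        W=np.array([onz(K,T,a,b,zd+.003)[:2] for a,b in zip(u,v)])
        r=cv2.minAreaRect((W*1000).astype(np.float32));w=W-W.mean(0);e,V=np.linalg.eigh(w.T@w)
        print(f,'slot',c[i],st[i],'z',z.round(4),'deck',zd.round(4),'mean',W.mean(0).round(4),'rect',r,'axis',V[:,1].round(3),np.degrees(np.arctan2(V[1,1],V[0,1])).round(2))
# all depth-based tops: key, beakers etc.
for f in['scene0','side0']:
    p,d,K,T=load(f);P=pts(d,K,T)
    M=(d>0)&(np.hypot(P[...,0]-.457,P[...,1]+.273)<.06)
    for a,b in[(.002,.01),(.02,.08),(.09,.135)]:
        q=P[M&(P[...,2]>a)&(P[...,2]<b)];print(f,a,len(q),q.min(0).round(3),q.max(0).round(3),q.mean(0).round(3))
p,d,K,T=load('scene0')
for n,u,v,z in[('timer',258,286,.02),('crucible',401,331,.036),('b1',381,253,.058),('b2',412,276,.058)]:
    print(n,onz(K,T,u,v,z).round(3))
E
```

```text
scene0 slot [200.36915888 181.34579439] [186 172  29  19 214] z 0.1108 deck 0.1089 mean [0.5049 0.2439] rect ((505.2309265136719, 244.65823364257812), (99.44915008544922, 24.876317977905273), 82.63594818115234) axis [0.129 0.992] 82.6
side0 slot [299.57342657 142.28671329] [293 134  14  18 143] z 0.1127 deck 0.1107 mean [0.5062 0.239 ] rect ((506.318359375, 239.558837890625), (99.61433410644531, 26.157936096191406), 82.9998550415039) axis [0.121 0.993] 83.04
scene0 0.002 239 [ 0.425 -0.323  0.002] [ 0.493 -0.246  0.01 ] [ 0.448 -0.276  0.007]
scene0 0.02 226 [ 0.442 -0.286  0.02 ] [ 0.459 -0.258  0.079] [ 0.447 -0.275  0.051]
scene0 0.09 166 [ 0.442 -0.284  0.09 ] [ 0.463 -0.261  0.134] [ 0.452 -0.273  0.116]
side0 0.002 332 [ 0.398 -0.33   0.002] [ 0.513 -0.214  0.01 ] [ 0.455 -0.282  0.004]
side0 0.02 165 [ 0.443 -0.288  0.02 ] [ 0.471 -0.27   0.08 ] [ 0.459 -0.282  0.05 ]
side0 0.09 129 [ 0.444 -0.287  0.09 ] [ 0.471 -0.262  0.135] [ 0.458 -0.276  0.113]
timer [ 0.376 -0.054  0.02 ]
crucible [ 0.442 -0.372  0.036]
b1 [ 0.592 -0.253  0.058]
b2 [ 0.568 -0.34   0.058]
```

```bash
python3 - <<'E'
from h import *
for f in['scene0','side0']:
    p,d,K,T=load(f);P=pts(d,K,T);x,y,z=P[...,0],P[...,1],P[...,2]
    m=(d>0)&(z>.14)&(z<.6)&(x>.15)&(x<.7)&(y<.8)&(y>-.5)
    q=P[m]
    ij=np.floor(q[:,:2]/.05).astype(int)
    for k in sorted(set(map(tuple,ij))):
        s=(ij==k).all(1)
        if s.sum()>5: print(f,(np.array(k)*.05).round(2),s.sum(),q[s,2].max().round(3))
E
```

```text
scene0 [0.2 0.5] 19 0.316
scene0 [0.2  0.55] 168 0.316
scene0 [0.25 0.55] 132 0.37
scene0 [0.25 0.6 ] 33 0.373
scene0 [0.25 0.65] 78 0.293
scene0 [0.45 0.6 ] 26 0.253
scene0 [0.45 0.65] 212 0.31
scene0 [0.5 0.6] 35 0.316
scene0 [0.5  0.65] 62 0.315
scene0 [0.55 0.55] 50 0.27
scene0 [0.55 0.6 ] 1178 0.49
scene0 [0.6 0.6] 110 0.482
side0 [0.2 0.5] 14 0.476
side0 [0.2  0.55] 262 0.442
side0 [0.2 0.6] 33 0.443
side0 [0.25 0.5 ] 21 0.477
side0 [0.25 0.55] 480 0.461
side0 [0.25 0.6 ] 183 0.435
side0 [0.25 0.65] 146 0.349
side0 [0.3  0.55] 16 0.454
side0 [0.3 0.6] 12 0.445
side0 [0.3  0.65] 11 0.342
side0 [0.45 0.6 ] 7 0.257
side0 [0.45 0.65] 103 0.312
side0 [0.5 0.6] 16 0.318
side0 [0.5  0.65] 26 0.315
side0 [0.55 0.55] 27 0.27
side0 [0.55 0.6 ] 516 0.437
side0 [0.6 0.6] 66 0.334
```

Request:
servo_tool --increments "0 0 0 -35 -25.5 -3 8.5;0 0 0 -35 -25.5 -3 8.5;0 0 0 -35 -25.5 -3 8.5;0 0 0 -35 -25.5 -3 8.5;0 0 0 -35 -25.5 -3 8.5;0 0 0 -35 -25.5 -3 8.5;0 0 0 -35 -25.5 -3 8.5;0 0 0 -35 -25.5 -3 8.5;0 0 0 -35 -25.5 -3 8.5;0 0 0 -35 -25.5 -3 8.5"

```text
time: 0.98
eef_pos: [0.477, 0.2641, 0.2741]
tcp_rot: [0.198, 0.98, -0.0, -0.0]
contact_force: [1.6, 0.7, -0.0]
opening: 0.993
```

Request:
servo_tool --increments "0 0 0 0 0 0 8.5;0 0 0 0 0 0 8.5;0 0 0 0 0 0 8.5"

```text
time: 1.23
eef_pos: [0.4763, 0.266, 0.2737]
tcp_rot: [0.198, 0.98, 0.0, -0.001]
contact_force: [-0.3, 0.7, 0.1]
opening: 0.993
```

```bash
python3 - <<'E'
from h import *
s=ctrl.get_state();print({k:np.round(v,3).tolist() for k,v in s.items()})
snap('wrist','w1')
E
```

```text
{'time': 1.233, 'qpos': [0.323, -0.021, 1.865, 0.001, 1.299, -0.848], 'dq': [0.033, 0.001, 0.004, -0.002, 0.001, -0.003], 'joint_efforts': [-0.95, -28.688, -29.68, -0.038, -0.009, -0.002], 'eef_pos': [0.476, 0.266, 0.274], 'tcp_rot': [0.198, 0.98, 0.0, -0.001], 'contact_force': [-0.265, 0.668, 0.084], 'wrist_torque': [-0.005, -0.002, -0.023], 'opening': 0.993}
```

View pics/w1.png

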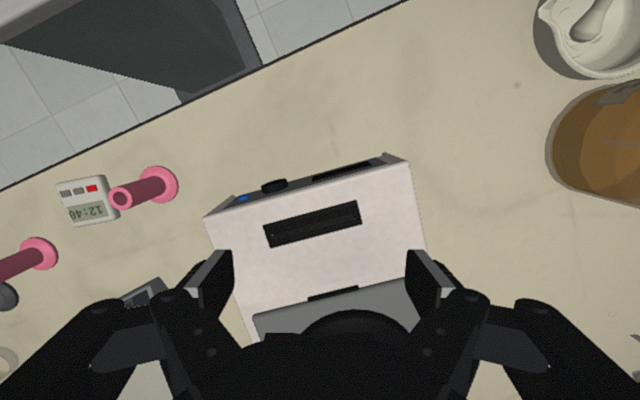

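The wrist view shows the slot as a dark bar at (313,224), clear between the fingers. I'll measure it from here.

```bash
python3 - <<'E'
from h import *
p,d,K,T=load('w1');P=pts(d,K,T);g=p.max(2)
m=np.zeros(g.shape,np.uint8);x0,y0,x1,y1=250,195,375,255;m[y0:y1,x0:x1]=(g[y0:y1,x0:x1]<90)
n,l,st,c=cv2.connectedComponentsWithStats(m);i=1+np.argmax(st[1:,4])
k=cv2.dilate((l==i).astype(np.uint8),np.ones((15,15)))&~cv2.dilate((l==i).astype(np.uint8),np.ones((7,7)))
zd=np.median(P[k>0][:,2]);print(c[i],st[i],'deck',zd,'slotz',np.percentile(P[l==i][:,2],[5,50,95]).round(4))
for z in(.113,zd+.003):
    v,u=np.where(l==i);W=np.array([onz(K,T,a,b,z)[:2] for a,b in zip(u,v)])
    r=cv2.minAreaRect((W*1000).astype(np.float32));w=W-W.mean(0);e,V=np.linalg.eigh(w.T@w)
    print(z,W.mean(0).round(4),r,np.degrees(np.arctan2(V[1,1],V[0,1])).round(2))
Z=cv2.resize(p[180:270,240:390],(750,450),interpolation=cv2.INTER_CUBIC);cv2.imwrite('pics/c4.png',Z[:,:,::-1])
print((-T[:3,:3].T@T[:3,3]).round(4))
E
```

```text
[312.64346712 223.8206661 ] [ 263  200   99   48 2342] deck 0.10994240107635923 slotz [0.1102 0.1122 0.1139]
0.113 [0.5045 0.2459] ((504.53887939453125, 245.15032958984375), (102.55619812011719, 27.229215621948242), 82.75955200195312) 82.88
0.11294240107635924 [0.5046 0.2458] ((504.5565490722656, 245.1412353515625), (102.57662200927734, 27.234634399414062), 82.75955200195312) 82.88
[0.4157 0.291  0.4024]
```

View pics/c4.png

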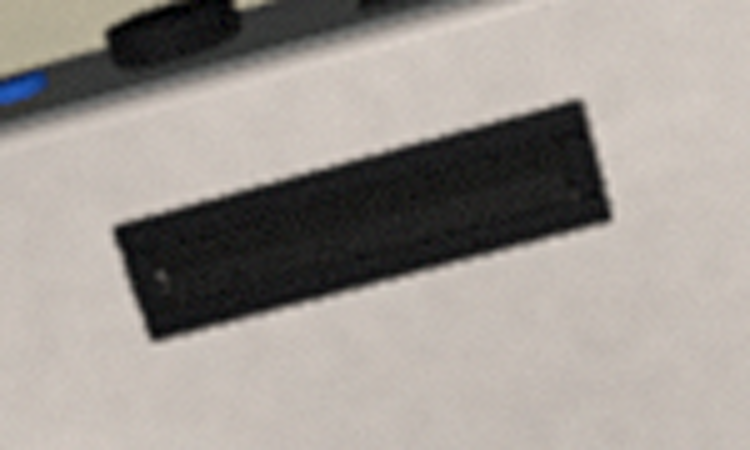

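Request:
servo_tool --increments "0 0 0 -16.5 -51 0 8.5;0 0 0 -16.5 -51 0 8.5;0 0 0 -16.5 -51 0 8.5;0 0 0 -16.5 -51 0 8.5;0 0 0 -16.5 -51 0 8.5;0 0 0 -16.5 -51 0 8.5;0 0 0 -16.5 -51 0 8.5;0 0 0 -16.5 -51 0 8.5;0 0 0 -16.5 -51 0 8.5;0 0 0 -16.5 -51 0 8.5"

```text
time: 2.12
eef_pos: [0.4407, -0.1493, 0.2741]
tcp_rot: [0.197, 0.98, 0.0, 0.0]
contact_force: [1.5, -0.7, 1.0]
opening: 0.992
```

Request:
servo_tool --increments "0 0 0 -4 -9 0 8.5;0 0 0 -4 -9 0 8.5;0 0 0 -4 -9 0 8.5;0 0 0 -4 -9 0 8.5;0 0 0 -4 -9 0 8.5"

```text
time: 2.53
eef_pos: [0.4431, -0.2465, 0.2736]
tcp_rot: [0.198, 0.98, 0.001, -0.001]
contact_force: [-0.9, 1.5, -0.2]
opening: 1.001
```

```bash
python3 - <<'E'
from h import *
s=ctrl.get_state();print({k:np.round(v,3).tolist() for k,v in s.items()})
snap('wrist','w2')
E
```

```text
{'time': 2.533, 'qpos': [-0.708, -0.111, 1.95, 0.001, 1.304, -1.881], 'dq': [0.029, -0.023, 0.02, 0.001, 0.0, -0.001], 'joint_efforts': [-1.024, -24.613, -29.991, -0.055, -0.048, -0.014], 'eef_pos': [0.443, -0.247, 0.274], 'tcp_rot': [0.198, 0.98, 0.001, -0.001], 'contact_force': [-0.931, 1.476, -0.218], 'wrist_torque': [-0.024, 0.004, -0.014], 'opening': 1.001}
```

View pics/w2.png

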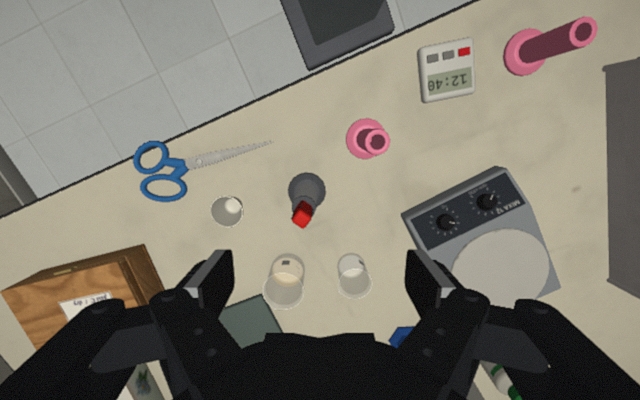

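The key's red top is at (302,214) above the grey stand foot at (306,190). The beakers are at (285,280) and (352,275), the crucible at (227,211).

```bash
python3 - <<'E'
from h import *
p,d,K,T=load('w2');P=pts(d,K,T);h=cv2.cvtColor(p,cv2.COLOR_RGB2HSV)
red=((h[...,0]<8)|(h[...,0]>172))&(h[...,1]>150)&(h[...,2]>60)
red[:190]=0;red[235:]=0;red[:,:280]=0;red[:,325:]=0
print(red.sum(),np.unique(h[...,2][red]//20*20,return_counts=True))
top=red&(h[...,2]>165)
for nm,m in(('red',red),('top',top)):
    v,u=np.where(m)
    if len(u)<10: continue
    W=np.array([onz(K,T,a,b,.134)[:2] for a,b in zip(u,v)])*1000
    print(nm,len(u),W.mean(0).round(1),cv2.minAreaRect(W.astype(np.float32)),np.percentile(P[m][:,2],[5,50,95]).round(3))
Z=cv2.resize(p[160:240,260:350],(720,600),interpolation=cv2.INTER_CUBIC);Z=cv2.resize(p[160:240,260:350],(675,600),interpolation=cv2.INTER_NEAREST);cv2.imwrite('pics/c5.png',Z[:,:,::-1])
# foot: ellipse on z≈foot; dark grey
g=p.astype(int);m=np.zeros(d.shape,bool);m[165:235,280:335]=True
foot=m&(p.max(2)<125)&(P[...,2]>0.003)&(P[...,2]<.02)
v,u=np.where(foot);print('foot',len(u),np.median(P[foot],0))
W=np.array([onz(K,T,a,b,.006)[:2] for a,b in zip(u,v)])*1000
print(cv2.minEnclosingCircle(W.astype(np.float32)))
print('cam',(-T[:3,:3].T@T[:3,3]).round(4))
E
```

```text
354 (array([ 60,  80, 100, 120, 140, 160, 180, 200], dtype=uint8), array([49, 76, 15, 12, 16, 34, 96, 56]))
red 354 [ 452.1 -268.6] ((451.6741638183594, -268.2984924316406), (18.042774200439453, 23.666004180908203), 32.60811233520508) [0.102 0.133 0.135]
top 182 [ 456.  -271.5] ((456.0374450683594, -271.43304443359375), (13.439334869384766, 13.562145233154297), 31.29778480529785) [0.132 0.134 0.135]
foot 601 [ 0.44589638 -0.26282912  0.00907545]
((456.1849670410156, -271.1885070800781), 26.67376136779785)
cam [ 0.3824 -0.2218  0.4023]
```

View pics/c5.png

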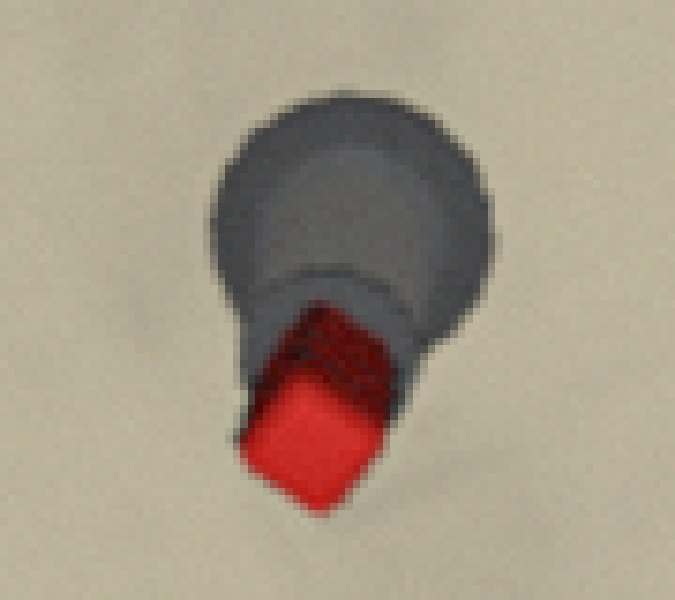

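Request:
servo_tool --increments "0 0 0.63 -2.15 -1.8 10 8.5;0 0 0.63 -2.15 -1.8 10 8.5;0 0 0.63 -2.15 -1.8 10 8.5;0 0 0.63 -2.15 -1.8 10 8.5;0 0 0.63 -2.15 -1.8 10 8.5;0 0 0.63 -2.15 -1.8 10 8.5;0 0 0.63 -2.15 -1.8 10 8.5;0 0 0.63 -2.15 -1.8 10 8.5"

```text
time: 3.25
eef_pos: [0.4562, -0.2713, 0.1747]
tcp_rot: [0.49, 0.872, -0.0, 0.0]
contact_force: [0.0, -0.1, -0.6]
opening: 0.997
```

```bash
python3 - <<'E'
from h import *
s=ctrl.get_state();print({k:np.round(v,4).tolist() for k,v in s.items()})
M=R.from_quat(s['tcp_rot']).as_matrix();print(M.round(3),np.degrees(np.arctan2(M[1,1],M[0,1])))
print('to key in tool cm',(M.T@(np.array([.456,-.2715,.109])-s['eef_pos'])*100).round(2))
p,d,K,T=snap('wrist','w3')
h=cv2.cvtColor(p,cv2.COLOR_RGB2HSV)
top=((h[...,0]<8)|(h[...,0]>172))&(h[...,1]>150)&(h[...,2]>165)
n,l,st,c=cv2.connectedComponentsWithStats(top.astype(np.uint8))
for i in range(1,n):
  if st[i,4]>60:
    v,u=np.where(l==i);W=np.array([onz(K,T,a,b,.134)[:2] for a,b in zip(u,v)])*1000
    print(c[i],W.mean(0).round(1),cv2.minAreaRect(W.astype(np.float32)))
E
```

```text
{'time': 3.25, 'qpos': [-0.7279, 0.0389, 1.9926, 0.0002, 1.1092, -1.2746], 'dq': [-0.0121, 0.0014, -0.0051, -0.0005, -0.0008, 0.0095], 'joint_efforts': [0.0591, -28.5507, -27.0306, 0.0023, 0.0027, 0.0018], 'eef_pos': [0.4562, -0.2713, 0.1747], 'tcp_rot': [0.49, 0.8717, -0.0, 0.0005], 'contact_force': [0.0357, -0.1282, -0.5833], 'wrist_torque': [0.0192, 0.0143, 0.0623], 'opening': 0.9972}
[[-0.52   0.854  0.001]
 [ 0.854  0.52  -0.   ]
 [-0.001  0.    -1.   ]] 31.32179082012401
to key in tool cm [ 0.   -0.03  6.57]
[319.02576112 234.86885246] [ 456.3 -271.3] ((456.349853515625, -271.46234130859375), (12.637603759765625, 13.389906883239746), 31.314851760864258)
```

View pics/w3.png

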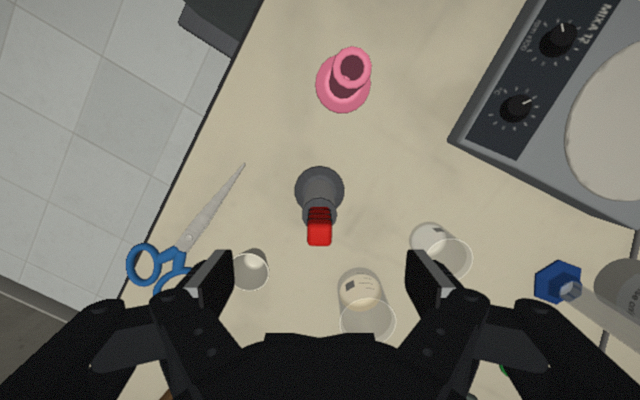

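The handle's top at (319,235) is now square to the jaws and centred. Descend, then grip.

Request:
servo_tool --increments "0 0 0 0 0 3.5 8.5;0 0 0 0 0 5.5 8.5;0 0 0 0 0 6.6 8.5;0 0 0 0 0 6.6 8.5;0 0 0 0 0 6.6 5;0 0 0 0 0 6.6 3;0 0 0 0 0 6.6 1;0 0 0 0 0 6.6 1;0 0 0 0 0 6.6 1;0 0 0 0 0 6.6 1" --grip_force 70

```text
time: 4.13
eef_pos: [0.4561, -0.273, 0.1091]
tcp_rot: [0.492, 0.871, -0.0, 0.001]
contact_force: [0.5, -0.3, 0.0]
opening: 0.177
```

Request:
servo_tool --increments "0 0 0 0 0 0 1;0 0 0 0 0 0 1;0 0 0 0 0 0 1;0 0 0 0 0 0 1"

```text
time: 4.47
eef_pos: [0.4561, -0.273, 0.1091]
tcp_rot: [0.492, 0.871, -0.0, 0.001]
contact_force: [-0.2, 0.2, 5.1]
opening: 0.179
```

```bash
python3 - <<'E'
from h import *
s=ctrl.get_state();print({k:np.round(v,4).tolist() for k,v in s.items()})
snap('wrist','w4')
E
```

```text
{'time': 4.4667, 'qpos': [-0.7303, 0.1291, 2.0309, -0.0001, 0.9802, -1.2723], 'dq': [-0.0, -0.0012, -0.0009, -0.0006, 0.0021, 0.0015], 'joint_efforts': [-0.0992, -27.4756, -22.986, 0.0248, -0.2043, -0.0018], 'eef_pos': [0.4561, -0.273, 0.1091], 'tcp_rot': [0.492, 0.8706, -0.0002, 0.0007], 'contact_force': [-0.1884, 0.2294, 5.0703], 'wrist_torque': [0.0798, 0.1339, 0.0083], 'opening': 0.1791}
```

View pics/w4.png

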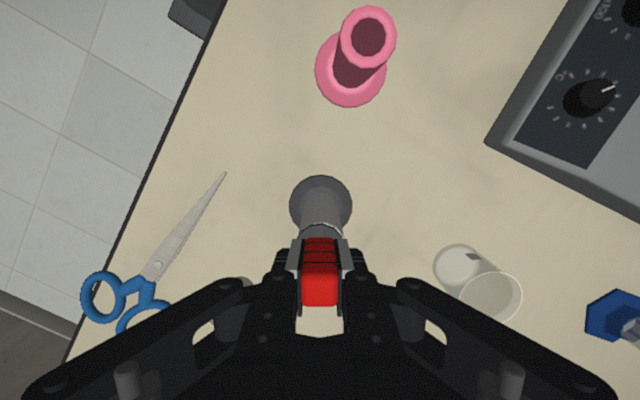

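Request:
servo_tool --increments "0 0 0 0 0 -2 1;0 0 0 0 0 -4 1;0 0 0 0 0 -7 1;0 0 0 0 0 -10 1;0 0 0 0 0 -14 1;0 0 0 0 0 -14 1;0 0 0 0 0 -14 1;0 0 0 0 0 -14 1"

```text
time: 5.18
eef_pos: [0.4551, -0.272, 0.2468]
tcp_rot: [0.492, 0.871, 0.0, -0.001]
contact_force: [-0.9, -0.1, -1.9]
opening: 0.176
```

```bash
python3 - <<'E'
from h import *
s=ctrl.get_state();print({k:np.round(v,4).tolist() for k,v in s.items() if k!='joint_efforts'})
M=R.from_quat(s['tcp_rot']).as_matrix()
f=np.array([.1239,.9923,0])
for n in('scene','side'):snap(n,n+'1')
tip=np.array([.505,.2445,.14])-.032*f
tcp=tip-M@np.array([.0013,0,0])+[0,0,.1011]
print('move cm',(M.T@(tcp-s['eef_pos'])*100).round(2),tcp)
p=load('scene1')[0];q=load('side1')[0]
a=np.hstack([cv2.resize(p[180:330,280:440],(427,400)),cv2.resize(q[180:330,180:320],(373,400))]);cv2.imwrite('pics/c6.png',a[:,:,::-1])
E
```

```text
{'time': 5.1833, 'qpos': [-0.7303, -0.0351, 1.9282, 0.0, 1.2504, -1.2723], 'dq': [0.0002, 0.0222, 0.0322, -0.0023, 0.001, -0.0006], 'eef_pos': [0.4551, -0.272, 0.2468], 'tcp_rot': [0.492, 0.8706, 0.0002, -0.001], 'contact_force': [-0.8503, -0.0955, -1.8846], 'wrist_torque': [0.0362, -0.0225, 0.0261], 'opening': 0.1758}
move cm [39.03 28.94  0.63] [0.50170576 0.21163269 0.24109749]
```

View pics/c6.png

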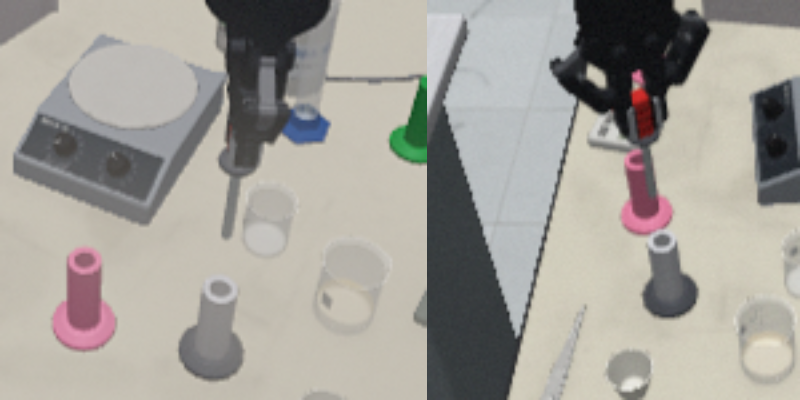

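The key is out of the stand and hangs straight in the jaws; the bore is empty. Carry it over the slot's near (-y) end.

Request:
servo_tool --increments "0 0 0 39 28.9 0 1;0 0 0 39 28.9 0 1;0 0 0 39 28.9 0 1;0 0 0 39 28.9 0 1;0 0 0 39 28.9 0 1;0 0 0 39 28.9 0 1;0 0 0 39 28.9 0 1;0 0 0 39 28.9 0 1;0 0 0 39 28.9 0 1;0 0 0 39 28.9 0 1"

```text
time: 6.12
eef_pos: [0.4941, 0.1443, 0.2459]
tcp_rot: [0.492, 0.871, -0.001, -0.001]
contact_force: [0.7, 0.2, -0.8]
opening: 0.183
```

```bash
cat > tgt.py <<'E'
from h import *
import sys
def info(y,ztip,slot=(.505,.2445)):
    s=ctrl.get_state();M=R.from_quat(s['tcp_rot']).as_matrix()
    f=np.array([.1239,.9923,0])
    tip=np.array([*slot,ztip])+y*f
    tcp=tip-M@np.array([.0013,0,0])+[0,0,.1011]
    print('t',s['time'],'pos',s['eef_pos'].round(4),'F',s['contact_force'].round(1),'tq',s['wrist_torque'].round(2),'tilt',M[:,2].round(3))
    print('move cm',(M.T@(tcp-s['eef_pos'])*100).round(2),'f in tool',(M.T@f).round(3),'e',(M.T@np.array([.9923,-.1239,0])).round(3))
if __name__=='__main__': info(float(sys.argv[1]),float(sys.argv[2]))
E
python3 tgt.py -.032 .14
python3 - <<'E'
from h import *
p,d,K,T=load('scene1')
for f in('scene1','side1'):
    p,d,K,T=load(f);print(f,proj(K,T,[.456,-.2715,.086]))
E
```

```text
t 6.1167 pos [0.4941 0.1443 0.2459] F [ 0.7  0.2 -0.8] tq [-0.03 -0.07  0.03] tilt [-0.004 -0.    -1.   ]
move cm [5.38 4.12 0.47] f in tool [ 0.786  0.618 -0.001] e [-0.618  0.786 -0.004]
scene1 [362.12472892 287.79788463]
side1 [267.3666004  269.26095476]
```

Request:
servo_tool --increments "0 0 0 5.2 4.0 0.4 1;0 0 0 5.2 4.0 0.4 1;0 0 0 5.2 4.0 0.4 1;0 0 0 5.2 4.0 0.4 1;0 0 0 5.2 4.0 0.4 1"

```text
time: 6.53
eef_pos: [0.5021, 0.207, 0.2423]
tcp_rot: [0.492, 0.871, -0.001, -0.001]
contact_force: [0.6, -0.3, -0.6]
opening: 0.18
```

```bash
python3 tgt.py -.032 .13;python3 - <<'E'
from h import *
for n in('scene','side','wrist'):snap(n,n+'2')
p=load('scene2')[0];q=load('side2')[0];w=load('wrist2')[0]
a=np.hstack([cv2.resize(p[110:230,150:280],(433,400)),cv2.resize(q[80:200,250:360],(366,400))]);cv2.imwrite('pics/c7.png',a[:,:,::-1])
E
```

```text
t 6.5333 pos [0.5021 0.207  0.2423] F [ 0.6 -0.3 -0.6] tq [-0.01 -0.04  0.04] tilt [-0.003 -0.001 -1.   ]
move cm [0.42 0.21 1.12] f in tool [ 0.786  0.618 -0.002] e [-0.618  0.786 -0.003]
```

View pics/c7.png

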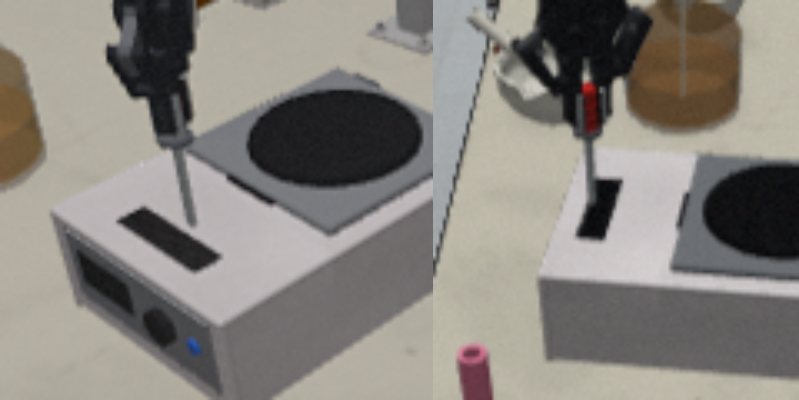

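View pics/wrist2.png

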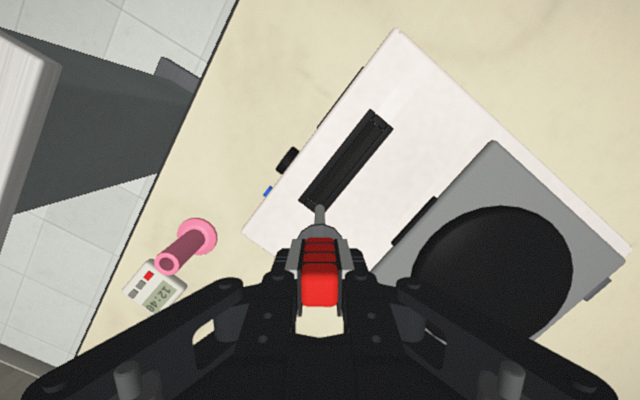

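```bash
python3 - <<'E'
from h import *
def tri(A):
    a=[];b=[]
    for f,u,v in A:
        p,d,K,T=load(f);o,r=ray(K,T,u,v);r/=np.linalg.norm(r);Q=np.eye(3)-np.outer(r,r);a.append(Q);b.append(Q@o)
    X=np.linalg.lstsq(np.vstack(a),np.hstack(b),rcond=None)[0]
    return X
X=tri([('scene2',207.6,176.6),('side2',297.2,141.5)]);print(X.round(4))
for f in('scene2','side2','wrist2'):
    p,d,K,T=load(f);print(f,proj(K,T,X),proj(K,T,[.5014,.2081,.1412]))
S=tri([('scene0',200.369,181.346),('side0',299.573,142.287),('w1',312.643,223.82)]);print('slot tri',S.round(4))
w=load('wrist2')[0];Z=cv2.resize(w[180:260,270:370],(750,600),interpolation=cv2.INTER_CUBIC);cv2.imwrite('pics/c8.png',Z[:,:,::-1])
E
```

```text
[0.5024 0.2059 0.1416]
scene2 [207.95896879 177.42260813] [207.10393816 177.44683609]
side2 [297.32124844 140.78639861] [297.06754744 140.50424397]
wrist2 [318.7306033  208.48321877] [319.0759393  205.62030551]
slot tri [0.5058 0.2453 0.1097]
```

View pics/c8.png

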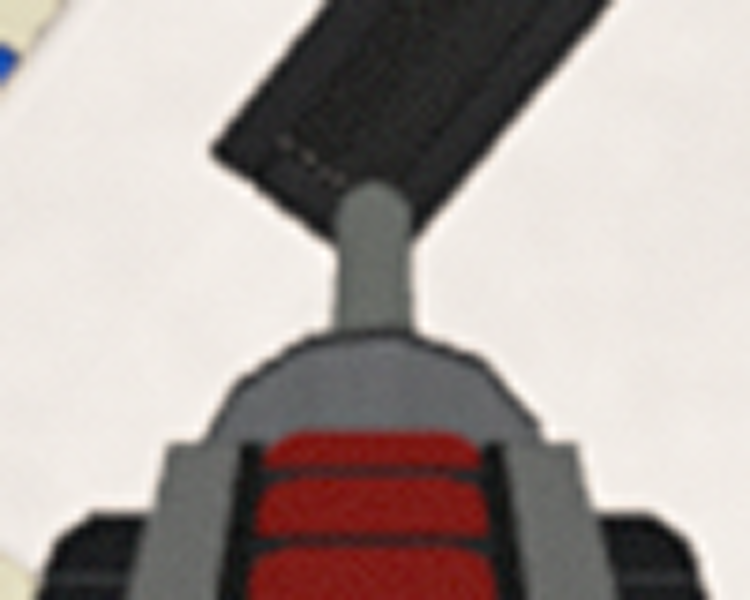

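Request:
servo_tool --increments "0 0 0 0.42 0.21 0 1;0 0 0 0.42 0.21 0.5 1;0 0 0 0.42 0.21 1.5 1;0 0 0 0.42 0.21 2.5 1;0 0 0 0.42 0.21 3.3 1;0 0 0 0.42 0.21 4 1;0 0 0 0.42 0.21 4.6 1;0 0 0 0.42 0.21 4.9 1;0 0 0 0.42 0.21 4.9 1"

```text
time: 7.43
eef_pos: [0.502, 0.212, 0.1939]
tcp_rot: [0.492, 0.871, -0.001, -0.001]
contact_force: [-0.5, -0.9, -0.7]
opening: 0.174
```

```bash
python3 tgt.py -.032 .085
```

```text
t 7.4333 pos [0.502  0.212  0.1939] F [-0.5 -0.9 -0.7] tq [-0.04  0.03 -0.01] tilt [-0.002 -0.    -1.   ]
move cm [-0.02 -0.04  0.78] f in tool [ 0.786  0.618 -0.001] e [-0.618  0.786 -0.002]
```

Inside the mouth with no side contact. Now down to the floor.

Request:
servo_tool --increments "0 0 0 0 0 0.3 1;0 0 0 0 0 0.6 1;0 0 0 0 0 0.75 1;0 0 0 0 0 0.85 1;0 0 0 0 0 0.9 1;0 0 0 0 0 0.9 1"

```text
time: 7.93
eef_pos: [0.5025, 0.2121, 0.1861]
tcp_rot: [0.492, 0.871, 0.0, 0.0]
contact_force: [0.1, 1.0, -0.3]
opening: 0.178
```

```bash
python3 tgt.py -.032 .085
```

```text
t 7.9333 pos [0.5025 0.2121 0.1861] F [ 0.1  1.  -0.3] tq [-0.03  0.04  0.03] tilt [ 0.  0. -1.]
move cm [ 0.  -0.1  0. ] f in tool [0.786 0.618 0.   ] e [-0.618  0.786  0.   ]
```

Request:
servo_tool --increments "0 0 0 0 0 0.1 1;0 0 0 0 0 0.2 1;0 0 0 0 0 0.2 1;0 0 0 0 0 0.2 1"

```text
time: 8.27
eef_pos: [0.5029, 0.2122, 0.1855]
tcp_rot: [0.492, 0.871, 0.0, 0.0]
contact_force: [-2.0, -0.8, 5.2]
opening: 0.176
```

```bash
python3 tgt.py -.032 .085
```

```text
t 8.2667 pos [0.5029 0.2122 0.1855] F [-2.  -0.8  5.2] tq [-0.15  0.52 -0.02] tilt [ 0.001  0.    -1.   ]
move cm [ 0.02 -0.13 -0.06] f in tool [0.786 0.618 0.   ] e [-0.618  0.786  0.001]
```

Request:
servo_tool --increments "0 0 0 0.08 -0.04 0 1;0 0 0 0.16 0.02 0 1;0 0 0 0.24 0.09 0 1;0 0 0 0.31 0.15 0 1;0 0 0 0.39 0.21 0 1;0 0 0 0.47 0.27 0 1;0 0 0 0.55 0.33 0 1;0 0 0 0.63 0.40 0 1"

```text
time: 8.93
eef_pos: [0.5037, 0.2183, 0.1855]
tcp_rot: [0.492, 0.871, -0.001, 0.002]
contact_force: [-0.9, -3.6, 5.8]
opening: 0.176
```

```bash
python3 tgt.py -.024 .085
```

```text
t 8.9333 pos [0.5037 0.2183 0.1855] F [-0.9 -3.6  5.8] tq [-1.02  0.17  0.04] tilt [ 0.003 -0.004 -1.   ]
move cm [ 0.16 -0.02 -0.07] f in tool [ 0.786  0.619 -0.003] e [-0.619  0.786  0.003]
```

Request:
servo_tool --increments "0 0 0 0.08 0.06 0 1;0 0 0 0.16 0.12 0 1;0 0 0 0.24 0.19 0 1;0 0 0 0.31 0.25 0 1;0 0 0 0.39 0.31 0 1;0 0 0 0.47 0.37 0 1;0 0 0 0.55 0.43 0 1;0 0 0 0.63 0.50 0 1"

```text
time: 9.6
eef_pos: [0.5048, 0.2263, 0.1855]
tcp_rot: [0.492, 0.871, -0.001, 0.002]
contact_force: [-0.5, -4.6, 6.1]
opening: 0.176
```

```bash
python3 tgt.py -.016 .085
```

```text
t 9.6 pos [0.5048 0.2263 0.1855] F [-0.5 -4.6  6.1] tq [-1.04  0.17  0.02] tilt [ 0.003 -0.003 -1.   ]
move cm [ 0.16 -0.04 -0.06] f in tool [ 0.786  0.619 -0.003] e [-0.619  0.786  0.003]
```

Request:
servo_tool --increments "0 0 0 0.08 0.06 0 1;0 0 0 0.16 0.12 0 1;0 0 0 0.24 0.19 0 1;0 0 0 0.31 0.25 0 1;0 0 0 0.39 0.31 0 1;0 0 0 0.47 0.37 0 1;0 0 0 0.55 0.43 0 1;0 0 0 0.63 0.50 0 1"

```text
time: 10.27
eef_pos: [0.5059, 0.2343, 0.1855]
tcp_rot: [0.492, 0.871, -0.001, 0.002]
contact_force: [-0.5, -3.5, 5.7]
opening: 0.175
```

```bash
python3 tgt.py -.008 .085
```

```text
t 10.2667 pos [0.5059 0.2343 0.1855] F [-0.5 -3.5  5.7] tq [-1.01  0.19 -0.06] tilt [ 0.003 -0.003 -1.   ]
move cm [ 0.16 -0.04 -0.06] f in tool [ 0.786  0.619 -0.003] e [-0.619  0.786  0.003]
```

Request:
servo_tool --increments "0 0 0 0.08 0.06 0 1;0 0 0 0.16 0.12 0 1;0 0 0 0.24 0.19 0 1;0 0 0 0.31 0.25 0 1;0 0 0 0.39 0.31 0 1;0 0 0 0.47 0.37 0 1;0 0 0 0.55 0.43 0 1;0 0 0 0.63 0.50 0 1"

```text
time: 10.93
eef_pos: [0.5069, 0.2423, 0.1855]
tcp_rot: [0.492, 0.871, -0.001, 0.002]
contact_force: [-0.2, -3.2, 6.4]
opening: 0.176
```

```bash
python3 tgt.py 0 .085
```

```text
t 10.9333 pos [0.5069 0.2423 0.1855] F [-0.2 -3.2  6.4] tq [-1.03  0.13  0.04] tilt [ 0.003 -0.003 -1.   ]
move cm [ 0.16 -0.05 -0.06] f in tool [ 0.786  0.619 -0.003] e [-0.619  0.786  0.003]
```

Request:
servo_tool --increments "0 0 0 0.08 0.06 0 1;0 0 0 0.16 0.12 0 1;0 0 0 0.24 0.19 0 1;0 0 0 0.31 0.25 0 1;0 0 0 0.39 0.31 0 1;0 0 0 0.47 0.37 0 1;0 0 0 0.55 0.43 0 1;0 0 0 0.63 0.50 0 1"

```text
time: 11.6
eef_pos: [0.5079, 0.2503, 0.1855]
tcp_rot: [0.492, 0.871, -0.001, 0.002]
contact_force: [-0.4, -4.4, 5.8]
opening: 0.18
```

```bash
python3 tgt.py .008 .085
```

```text
t 11.6 pos [0.5079 0.2503 0.1855] F [-0.4 -4.4  5.8] tq [-1.05  0.11  0.02] tilt [ 0.003 -0.003 -1.   ]
move cm [ 0.16 -0.05 -0.06] f in tool [ 0.786  0.619 -0.003] e [-0.619  0.786  0.003]
```

Request:
servo_tool --increments "0 0 0 0.08 0.06 0 1;0 0 0 0.16 0.12 0 1;0 0 0 0.24 0.19 0 1;0 0 0 0.31 0.25 0 1;0 0 0 0.39 0.31 0 1;0 0 0 0.47 0.37 0 1;0 0 0 0.55 0.43 0 1;0 0 0 0.63 0.50 0 1"

```text
time: 12.27
eef_pos: [0.5089, 0.2583, 0.1855]
tcp_rot: [0.492, 0.871, -0.001, 0.002]
contact_force: [-0.8, -3.3, 5.6]
opening: 0.175
```

```bash
python3 tgt.py .016 .085
```

```text
t 12.2667 pos [0.5089 0.2583 0.1855] F [-0.8 -3.3  5.6] tq [-1.05  0.13  0.  ] tilt [ 0.003 -0.003 -1.   ]
move cm [ 0.15 -0.06 -0.06] f in tool [ 0.786  0.619 -0.003] e [-0.619  0.786  0.003]
```

Request:
servo_tool --increments "0 0 0 0.08 0.06 0 1;0 0 0 0.16 0.12 0 1;0 0 0 0.24 0.19 0 1;0 0 0 0.31 0.25 0 1;0 0 0 0.39 0.31 0 1;0 0 0 0.47 0.37 0 1;0 0 0 0.55 0.43 0 1;0 0 0 0.63 0.50 0 1"

```text
time: 12.93
eef_pos: [0.5085, 0.2675, 0.1834]
tcp_rot: [0.492, 0.871, -0.0, -0.0]
contact_force: [-0.6, -0.3, -0.5]
opening: 0.178
```

```bash
python3 tgt.py .024 .085
```

```text
t 12.9333 pos [0.5085 0.2675 0.1834] F [-0.6 -0.3 -0.5] tq [ 0.01 -0.06 -0.02] tilt [-0.001 -0.    -1.   ]
move cm [-0.03  0.   -0.27] f in tool [ 0.786  0.618 -0.001] e [-0.618  0.786 -0.001]
```

The force vanished and the tip dropped, so that is the hole. Press down in stages.

Request:
servo_tool --increments "0 0 0 0 0 0.4 1;0 0 0 0 0 0.7 1;0 0 0 0 0 1.0 1;0 0 0 0 0 1.0 1"

```text
time: 13.27
eef_pos: [0.5083, 0.2672, 0.1729]
tcp_rot: [0.492, 0.871, -0.001, -0.001]
contact_force: [0.4, 0.1, -1.4]
opening: 0.177
```

```bash
python3 tgt.py .024 .085
```

```text
t 13.2667 pos [0.5083 0.2672 0.1729] F [ 0.4  0.1 -1.4] tq [ 0.02 -0.05  0.  ] tilt [-0.002 -0.001 -1.   ]
move cm [-0.02  0.03 -1.32] f in tool [ 0.786  0.618 -0.001] e [-0.618  0.786 -0.002]
```

Request:
servo_tool --increments "0 0 0 0 0 0.3 1;0 0 0 0 0 0.6 1;0 0 0 0 0 0.9 1;0 0 0 0 0 1.2 1;0 0 0 0 0 1.5 1;0 0 0 0 0 1.6 1;0 0 0 0 0 1.6 1;0 0 0 0 0 1.6 1"

```text
time: 13.93
eef_pos: [0.5094, 0.2675, 0.1602]
tcp_rot: [0.492, 0.871, 0.0, 0.0]
contact_force: [-3.1, -1.0, 10.1]
opening: 0.179
```

```bash
python3 tgt.py .024 .085;python3 - <<'E'
from h import *
for n in('scene','side'):snap(n,n+'3')
p=load('scene3')[0];q=load('side3')[0]
a=np.hstack([cv2.resize(p[110:230,150:310],(533,400)),cv2.resize(q[80:200,270:350],(266,400))]);cv2.imwrite('pics/c9.png',a[:,:,::-1])
E
```

```text
t 13.9333 pos [0.5094 0.2675 0.1602] F [-3.1 -1.  10.1] tq [-0.38  0.93  0.01] tilt [ 0.001 -0.    -1.   ]
move cm [ 0.01 -0.08 -2.59] f in tool [0.786 0.618 0.   ] e [-0.618  0.786  0.001]
```

View pics/c9.png

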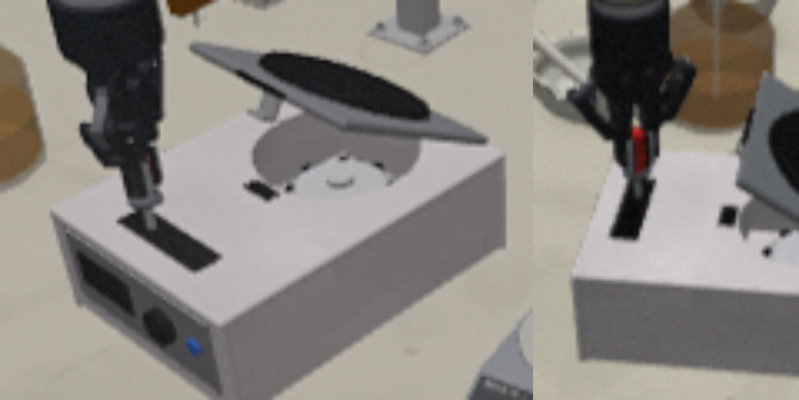

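The lid is swinging open and the plunger is at its stop (10 N). Withdraw straight up.

Request:
servo_tool --increments "0 0 0 0 0 -1 1;0 0 0 0 0 -2.5 1;0 0 0 0 0 -4 1;0 0 0 0 0 -6 1;0 0 0 0 0 -8 1;0 0 0 0 0 -9.2 1;0 0 0 0 0 -9.2 1;0 0 0 0 0 -9.2 1"

```text
time: 14.7
eef_pos: [0.5091, 0.2675, 0.2501]
tcp_rot: [0.492, 0.871, 0.0, 0.0]
contact_force: [0.7, -0.1, -2.0]
opening: 0.177
```

```bash
python3 - <<'E'
from h import *
s=ctrl.get_state();M=R.from_quat(s['tcp_rot']).as_matrix();print(s['time'],s['eef_pos'].round(4),s['contact_force'].round(1),M.round(3))
print('to home',(M.T@(np.array([.4561,-.2715,.25])-s['eef_pos'])*100).round(2))
for n in('scene','side','wrist'):snap(n,n+'4')
p=load('scene4')[0];q=load('side4')[0]
a=np.hstack([cv2.resize(p[80:230,130:310],(480,400)),cv2.resize(q[80:200,270:366],(320,400))]);cv2.imwrite('pics/c10.png',a[:,:,::-1])
E
```

```text
14.7 [0.5091 0.2675 0.2501] [ 0.7 -0.1 -2. ] [[-0.516  0.857  0.001]
 [ 0.857  0.516  0.   ]
 [-0.     0.001 -1.   ]]
to home [-4.344e+01 -3.234e+01 -1.000e-02]
```

View pics/c10.png

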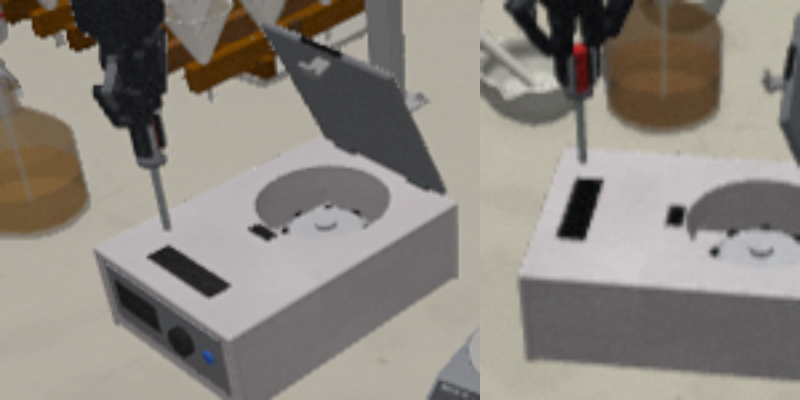

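View pics/wrist4.png

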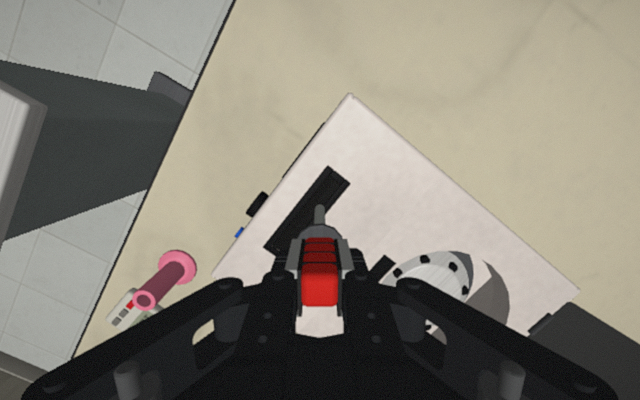

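The lid stands fully open and the key still hangs straight. Carry it back over the stand.

Request:
servo_tool --increments "0 0 0 -43.5 -32.4 0 1;0 0 0 -43.5 -32.4 0 1;0 0 0 -43.5 -32.4 0 1;0 0 0 -43.5 -32.4 0 1;0 0 0 -43.5 -32.4 0 1;0 0 0 -43.5 -32.4 0 1;0 0 0 -43.5 -32.4 0 1;0 0 0 -43.5 -32.4 0 1;0 0 0 -43.5 -32.4 0 1;0 0 0 -43.5 -32.4 0 1"

```text
time: 15.68
eef_pos: [0.4669, -0.1489, 0.2488]
tcp_rot: [0.492, 0.871, 0.0, -0.001]
contact_force: [1.0, 0.8, -1.5]
opening: 0.177
```

```bash
cat > home.py <<'E'
from h import *
s=ctrl.get_state();M=R.from_quat(s['tcp_rot']).as_matrix();print(s['time'],s['eef_pos'].round(4),s['contact_force'].round(1),s['wrist_torque'].round(2),M[:,2].round(3),s['opening'])
print('to home',(M.T@(np.array([.4561,-.2728,.1091])-s['eef_pos'])*100).round(2))
E
python3 home.py
```

```text
15.6833 [ 0.4669 -0.1489  0.2488] [ 1.   0.8 -1.5] [-0.02 -0.06 -0.01] [-0.001  0.001 -1.   ] 0.17741665115444552
to home [-10.09  -7.3   13.96]
```

Request:
servo_tool --increments "0 0 0 -9.7 -7 1.5 1;0 0 0 -9.7 -7 1.5 1;0 0 0 -9.7 -7 1.5 1;0 0 0 -9.7 -7 1.5 1;0 0 0 -9.7 -7 1.5 1;0 0 0 -9.7 -7 1.5 1;0 0 0 -9.7 -7 1.5 1"

```text
time: 16.27
eef_pos: [0.4581, -0.2653, 0.2344]
tcp_rot: [0.492, 0.871, 0.0, -0.001]
contact_force: [0.2, -0.1, -1.0]
opening: 0.179
```

```bash
python3 home.py; python3 - <<'E'
from h import *
for n in('scene','side','wrist'):snap(n,n+'5')
p=load('scene5')[0];q=load('side5')[0]
a=np.hstack([cv2.resize(p[220:340,290:420],(433,400)),cv2.resize(q[200:310,220:321],(367,400))]);cv2.imwrite('pics/c11.png',a[:,:,::-1])
E
```

```text
16.2667 [ 0.4581 -0.2653  0.2344] [ 0.2 -0.1 -1. ] [-0.    0.02  0.01] [-0.001  0.001 -1.   ] 0.1793622541591653
to home [-0.56 -0.56 12.53]
```

View pics/c11.png

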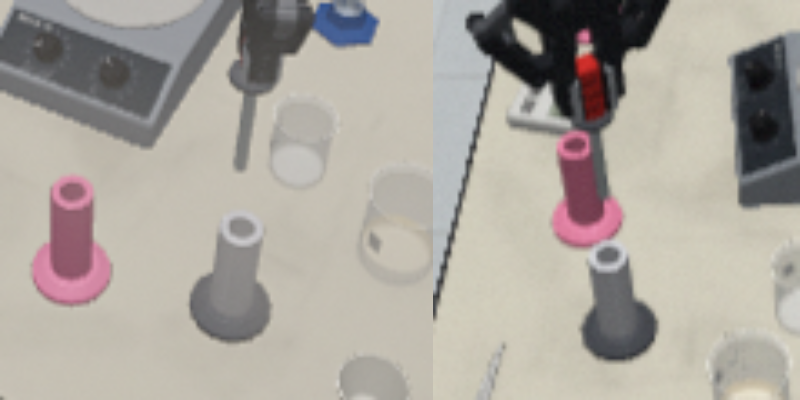

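View pics/wrist5.png

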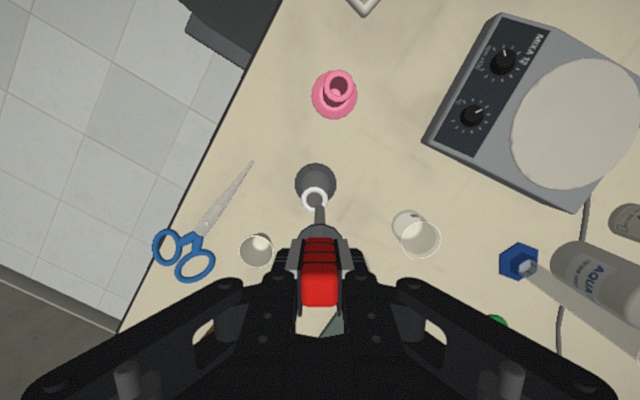

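The rod hangs straight above the grey stand; the bore ring is at wrist (314,200). I'll check the stand's position from this ring.

```bash
python3 - <<'E'
from h import *
p,d,K,T=load('wrist5')
m=np.zeros(d.shape,np.uint8);m[180:225,295:335]=(p[180:225,295:335].min(2)>180)
n,l,st,c=cv2.connectedComponentsWithStats(m);i=1+np.argmax(st[1:,4]);v,u=np.where(l==i)
cn=max(cv2.findContours((l==i).astype(np.uint8),0,1)[0],key=len)
W=np.array([onz(K,T,a,b,.086)[:2] for a,b in cn[:,0]])*1000
print(len(u),cv2.minEnclosingCircle(W.astype(np.float32)))
for f in('scene5','side5'):
    p,d,K,T=load(f);a,b=proj(K,T,[.456,-.272,.086]);print(f,a,b)
    x,y=int(a),int(b);m=np.zeros(d.shape,np.uint8);s=np.s_[y-9:y+10,x-11:x+12]
    cv2.imwrite(f'pics/r_{f}.png',cv2.drawMarker(cv2.resize(p[y-20:y+20,x-20:x+20],(400,400),interpolation=cv2.INTER_NEAREST),(int((a-x+20.5)*10),int((b-y+20.5)*10)),(255,0,0),0,30,2)[:,:,::-1])
cv2.imwrite('pics/c12.png',np.hstack([cv2.imread('pics/r_scene5.png'),cv2.imread('pics/r_side5.png')]))
E
```

```text
236 ((456.251708984375, -271.66748046875), 12.977295875549316)
scene5 362.3407922059602 287.9090223528053
side5 267.3434271121966 269.4194109973712
```

View pics/c12.png

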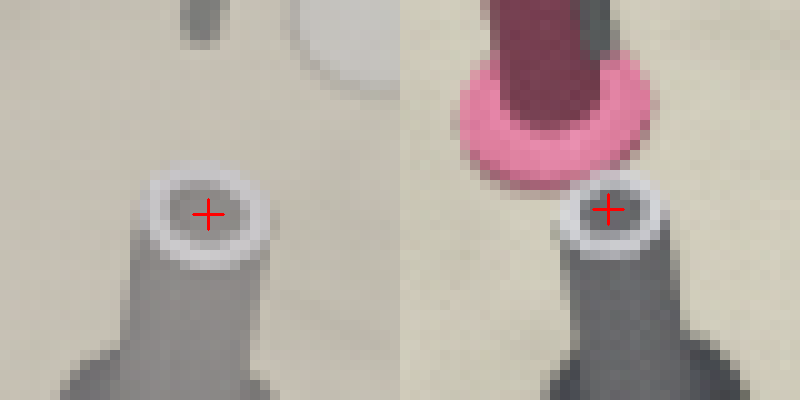

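All views put the stand at (0.456, -0.272). Align, lower to just above the top edge, then check.

Request:
servo_tool --increments "0 0 0 -0.56 -0.5 0 1;0 0 0 -0.56 -0.5 1 1;0 0 0 -0.56 -0.5 2.5 1;0 0 0 -0.56 -0.5 3.6 1;0 0 0 -0.56 -0.5 3.6 1;0 0 0 -0.56 -0.5 3.6 1"

```text
time: 16.92
eef_pos: [0.4562, -0.2733, 0.1978]
tcp_rot: [0.492, 0.871, 0.0, -0.001]
contact_force: [-0.4, -0.1, -1.2]
opening: 0.176
```

```bash
python3 home.py
```

```text
16.9167 [ 0.4562 -0.2733  0.1978] [-0.4 -0.1 -1.2] [0.04 0.11 0.03] [-0.002  0.002 -1.   ] 0.17569851252209964
to home [0.02 0.03 8.87]
```

Request:
servo_tool --increments "0 0 0 0 0.03 1 1;0 0 0 0 0.03 2 1;0 0 0 0 0.03 3 1;0 0 0 0 0.03 4 1;0 0 0 0 0.03 4 1"

```text
time: 17.33
eef_pos: [0.4556, -0.2725, 0.1559]
tcp_rot: [0.492, 0.871, 0.001, -0.003]
contact_force: [-1.1, -0.4, -1.8]
opening: 0.179
```

```bash
python3 home.py
```

```text
17.3333 [ 0.4556 -0.2725  0.1559] [-1.1 -0.4 -1.8] [-0.02  0.04 -0.02] [-0.004  0.004 -1.   ] 0.1786969546932103
to home [-0.08  0.03  4.68]
```

The rod is in the bore with no force. Lower it the rest of the way.

Request:
servo_tool --increments "0 0 0 -0.03 0 1 1;0 0 0 -0.05 0 2 1;0 0 0 -0.05 0 3 1;0 0 0 -0.05 0 3.8 1;0 0 0 -0.05 0 4.3 1;0 0 0 -0.05 0 4.6 1;0 0 0 -0.05 0 4.7 1;0 0 0 -0.05 0 4.7 1"

```text
time: 18.0
eef_pos: [0.4573, -0.2742, 0.112]
tcp_rot: [0.492, 0.871, -0.0, -0.0]
contact_force: [0.9, -0.6, -0.9]
opening: 0.178
```

```bash
python3 home.py
```

```text
18.0 [ 0.4573 -0.2742  0.112 ] [ 0.9 -0.6 -0.9] [0.01 0.   0.02] [-0.  0. -1.] 0.17787358767027392
to home [ 0.18 -0.03  0.29]
```

Request:
servo_tool --increments "0 0 0 0.1 0 0.1 1;0 0 0 0.15 0 0.2 1;0 0 0 0.15 0 0.3 1;0 0 0 0.15 0 0.4 1;0 0 0 0.15 0 0.4 1"

```text
time: 18.42
eef_pos: [0.4567, -0.2729, 0.1091]
tcp_rot: [0.492, 0.871, -0.0, 0.0]
contact_force: [-1.3, 2.3, 3.4]
opening: 0.181
```

```bash
python3 home.py
```

```text
18.4167 [ 0.4567 -0.2729  0.1091] [-1.3  2.3  3.4] [0.21 0.3  0.  ] [ 0. -0. -1.] 0.18111941244427188
to home [ 0.04 -0.05 -0.  ]
```

The flange is seated at the original height with 3 N of contact. Release and rise.

Request:
servo_tool --increments "0 0 0 0 0 0 2.5;0 0 0 0 0 0 4;0 0 0 0 0 0 6;0 0 0 0 0 0 8.5;0 0 0 0 0 0 8.5;0 0 0 0 0 0 8.5;0 0 0 0 0 0 8.5"

```text
time: 19.0
eef_pos: [0.4565, -0.2728, 0.1081]
tcp_rot: [0.492, 0.871, -0.0, -0.0]
contact_force: [0.4, 0.1, 0.5]
opening: 0.996
```

Request:
servo_tool --increments "0 0 0 0 0 -1.5 8.5;0 0 0 0 0 -4 8.5;0 0 0 0 0 -7 8.5;0 0 0 0 0 -10 8.5;0 0 0 0 0 -14 8.5;0 0 0 0 0 -14 8.5;0 0 0 0 0 -14 8.5;0 0 0 0 0 -14 8.5"

```text
time: 19.67
eef_pos: [0.4563, -0.2727, 0.248]
tcp_rot: [0.492, 0.871, -0.0, 0.0]
contact_force: [-0.9, 0.0, -0.8]
opening: 0.995
```

```bash
python3 home.py; python3 - <<'E'
from h import *
for n in('scene','side','wrist'):snap(n,n+'6')
p=load('scene6')[0];q=load('side6')[0]
a=np.hstack([cv2.resize(p[90:350,160:440],(430,400)),cv2.resize(q[110:340,210:400],(330,400))]);cv2.imwrite('pics/c13.png',a[:,:,::-1])
for f in('scene6','side6','wrist6'):
    p,d,K,T=load(f);P=pts(d,K,T);h=cv2.cvtColor(p,cv2.COLOR_RGB2HSV)
    red=((h[...,0]<8)|(h[...,0]>172))&(h[...,1]>130)&(h[...,2]>60)&(np.hypot(P[...,0]-.456,P[...,1]+.272)<.03)
    q=P[red];print(f,len(q),q[:,2].max().round(4) if len(q) else '',np.median(q,0).round(3))
p,d,K,T=load('wrist6');h=cv2.cvtColor(p,cv2.COLOR_RGB2HSV)
top=((h[...,0]<8)|(h[...,0]>172))&(h[...,1]>150)&(h[...,2]>165)&(np.hypot(pts(d,K,T)[...,0]-.456,pts(d,K,T)[...,1]+.272)<.03)
v,u=np.where(top);W=np.array([onz(K,T,a,b,.134)[:2] for a,b in zip(u,v)])*1000;print(W.mean(0))
E
```

```text
19.6667 [ 0.4563 -0.2727  0.248 ] [-0.9  0.  -0.8] [ 0.05 -0.03 -0.03] [ 0. -0. -1.] 0.9950892912751814
to home [ 0.   -0.03 13.89]
scene6 35 0.1341 [ 0.456 -0.272  0.133]
side6 113 0.138 [ 0.458 -0.278  0.121]
wrist6 417 0.1358 [ 0.455 -0.269  0.133]
[ 456.00474273 -271.77305852]
```

View pics/c13.png

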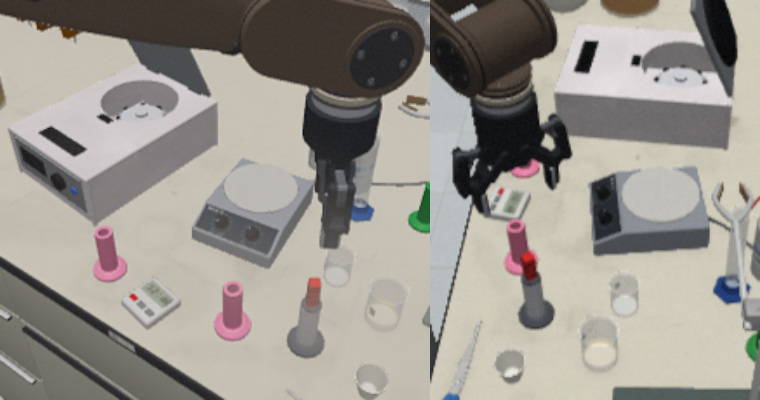

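View pics/wrist6.png

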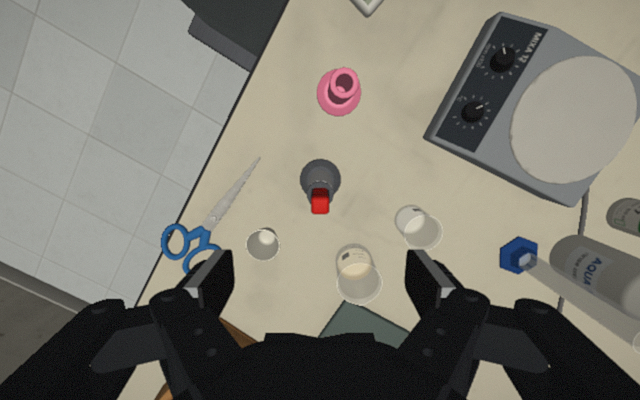

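The key stands upright and home in the grey stand (wrist (320,200), top at 0.134 m). The lid is open, and the timer, crucible and beakers look undisturbed. Handing in.

```bash
python3 -c "
from plant import ctrl
print(ctrl.sign_off())"
```

```text
the job is handed in; nothing more can be done
None
```

The lid is open and the key is back upright in its stand, fully home; I handed the job in at about 20 s of the 58 s allowed.

- **Release:** I took the key from the grey stand and slid its rod along the slot floor at about 6 N. The rod dropped into the hole about 24 mm from the slot's middle, toward +y. I pressed the plunger to its stop at about 10 N, and the lid sprang fully open.
- **Key:** It seated at the same height it was gripped at, with about 3 N of contact. After release its top is at 0.134 m and its centre within 0.5 mm of where it started.
- **Bystanders:** In the last pictures the timer, crucible and beakers stand where they were, judged by eye rather than measured. The gripper is open, clear of everything and touching nothing.
- **Disagreement between views:** The side camera put the slot about 5 mm off along its length compared with the other two cameras. I used the other two, and the rod went in without touching the walls.

No check failed.

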